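# Refit the control of a tabletop hob and hold it pressed in

### The job

The control of the little tabletop hob has been taken apart for cleaning: thread the wide collar and then the narrower trim ring down over the upright spindle, each fully home, then turn the knob so that its flat matches the flat of the spindle and push it fully on. Press the knob all the way in, as for lighting the burner, and finish while still holding it pressed in: do not let go of it. Leave the garlic, the kitchen timer and the small bowl where they are.

Things in the scene. Friction and masses are not known exactly. Their poses are not given: they have to be found in the camera images.
- hob: Low steel single-burner hob, fixed on the worktop: flat deck 280 x 220 mm, 50 mm above the worktop, from 70 mm in front of the spindle (-x) to 210 mm behind it (+x), 110 mm to either side. Burner with pan support, 30 mm above the deck, 61 mm in radius, centred 145 mm behind the spindle; the rest of the deck is clear. Origin on the worktop below the spindle's axis, z up.
- spindle_foot (a point): Point on the spindle's axis at the level of the hob's deck, 50 mm above the worktop; axes those of the hob.
- spindle_tip (a point): Centre of the top of the upright brass spindle, 50 mm above the deck when not pressed. The spindle is round, 14 mm thick; its top 18 mm are D-shaped, with a flat 3 mm from the axis and a 1.6 mm chamfer on the tip. x points from the axis squarely towards the flat, z up. It turns about its axis only stiffly (0.12 N m) and starts turned at random.
- spindle (a joint): How far the spindle is pressed down, 0 to 0.006 m (stop). A spring pushes it back up: 3.2 N to start it, 8 N at the stop.
- collar: The wide ring: aluminium, 56 mm outside diameter, 18 mm hole, 14 mm high, 60 g, lying flat on the worktop. Origin at the centre of its underside, z up. It belongs undermost, flat on the deck.
- trim_ring: The narrower ring: aluminium, 44 mm outside diameter, 18 mm hole, 12 mm high, 35 g, lying flat on the worktop. Origin at the centre of its underside, z up. It belongs flat on top of the collar.
- knob: Black cooker knob, 60 g, upright on the worktop, 44 mm high: round skirt, 46 mm diameter, 18.5 mm high; on it a grip bar 16 mm wide (y), 40 mm long (x), 25.5 mm high, with flat sides. A 5 mm wide pointer nose sticks 6 mm out of the skirt at +x; a white line on the bar runs from the middle towards +x. Bore from below, see knob_seat. Origin: centre of the underside, z up.
- knob_seat (a point): Centre of the closed end of the knob's D-shaped bore, 15.5 mm above the knob's underside; meets the spindle's tip when the knob is fully on. The bore is round, 16 mm wide, with its flat 3.8 mm from the axis on the pointer's side (+x). Pushed on, the underside stays about 8 mm above the trim ring; pressed in, about 2 mm.
- garlic: A garlic bulb, 60 mm, loose on the worktop; to be left alone. Origin under its centre.
- timer: A round kitchen timer, 63 mm across and high, loose on the worktop; to be left alone. Origin under its centre.
- small_bowl: A small white bowl, 94 mm across, 45 mm high, loose on the worktop; to be left alone. Origin under its centre.
There are look-alikes about, which are no part of the job. What is shaped like the trim_ring but orange, purple or yellow is not meant.

How it is judged:
By the outcome, as a careful person would: the job done as asked, in the order asked, and still so for the second after the job is handed in, while the arm keeps its last pose, push and grip.
It also fails if it takes over 67 s, if anything falls off the work surface, if the arm or the gripper's body presses on something with over 40 N, if the wrist force passes 120 N, or if a joint passes its speed limit or range.

### The arm

A 6-joint arm with a two-finger parallel gripper is mounted at the origin on a cart in front of the work surface, level with it; the furniture and walls round the work are solid. World frame = base frame: x ahead of the robot, y to its left, z up, the work surface at z = 0. Lengths are in m, angles in degrees, forces in N, time in s.
With the tool pointing down it reaches from about 0.3 to 0.75 m from the base axis. Payload 8.5 kg.
Tool frame: the origin (TCP) lies at the very end of the fingers, on their centre line; the grasp point (between the pads) lies 19 mm behind it; z points along the fingers, y is the line along which they close (so a half turn about z gives the same grasp; the last joint's range is limited). The gripper opens to 85 mm and grips with 20 to 120 N. Pads are 22 mm wide; open, the fingers measure 114 mm over their backs; the gripper's body (76 mm by 85 mm) begins 54 mm behind the grasp point. The pads swing forward as they close: fully open they stand 13 mm farther back than shut.
Start: joints at [64.612, 21.807, 74.336, -0, 83.858, -12.336], TCP at [0.124, 0.536, 0.231] pointing down, gripper open.
Joint ranges: [-178.18, 178.18], [-50.72, 133.34], [12.68, 142.11], [-81.47, 261.47], [9.98, 163.14], [-165.26, 165.26]. Speed limits (degrees/s): [136.94, 136.94, 180, 180, 180, 180].

### API

Orientations are given as a 3x3 rotation matrix whose columns are the frame's x, y, z axes.
In Python, from rig import env, imaging gives the robot as it stands. The module is installed in compiled form; this text tells all that it offers.
- The arm moves only by the tool arm_command, never from a script. Its arguments are lists of equal length, an entry for each row: "turn": the turn, a rotation vector about the tool's x, y, z in units of 5 degrees (1.0 is 5 degrees), a list of three; "xyz": the shift along the tool's x, y, z in units of 50 mm (1.0 is 50 mm), a list of three; "claw": the finger opening in mm, from 0 to 85.4. A call has 1 to 12 rows; each row shifts and turns the commanded pose from where the row before left it, along the tool's axes as they then stand; what a row does not reach is not made up. A row lasts 1/10 s, in which the tool goes at most 50 mm and 8.59 degrees, less where a joint would pass 70% of its speed; a pose out of reach is approached as far as the arm can. A call is refused whole if a number of a shift passes 1 or a number of a turn 1, either way. A call with a gripper value outside its range is refused whole. The fingers move at their own pace and stop on an object; "squeeze" is the grip in N (left out, the last holds). Time passes only in rows, so rows that do not move let the fingers close. It gives the time, the measured TCP pose, the force, the opening and the grip force at its end, in the units of the state.
- env.observe(): the state, without advancing time (a new reading comes with each control period).
- imaging.get_image(name): name is "side" or "top" or "wrist"; returns (picture, depth): 420x560x3 uint8, blue, green, red; 420x560 float32, m along the optical axis (not along the pixel's ray), 0 where there is no reading.
- imaging.camera_info(name): a dict with "camera_matrix" (3x3 intrinsics, pixels), "rvec" (rotation vector, rad) and "tvec" (3), from world to camera coordinates, as OpenCV has them. Camera axes: x right, y down, z forward; pixel columns grow to the right and rows downward; lengths in m; the calibration is good to about 2 mm. A picture is of the moment at which its call begins: read the wrist's pose just before it. camera_info takes no time and is no camera call; for the wrist camera it gives the pose at the moment of the call.
- env.close_job(): hands the job in; it is judged then, once.
The state is a dict: "time_s": time; "q": joint angles; "qvel": joint speeds; "joint_efforts": joint torques, N m; "position": TCP position; "tool_rot": TCP orientation; "ft_force": force on the tool from outside, world axes, zero at the start; "wrist_torque": the same for the moment, N m; "grip_width": finger opening in m; "gripper_force": force on a finger pad.
Only numpy, scipy, OpenCV 4.12 (cv2) and the standard library are available. Lean on these libraries where they do the work, as an engineer would, in place of code of your own. Each camera call takes 0.05 s, during which the arm holds its last target. There are 200 camera calls.

## Working session

There is one attempt and no reset: what is moved stays moved. The work goes in short steps, Python scripts to look and compute and a tool call to move; the robot and the scene stay as the last step left them, time stands still between calls to the robot, and variables do not carry over. Pictures are saved under pics/ and viewed, at most 10 in all, crops included, and the job is handed in when it is done.

Besides the shell and the picture viewer there is one more tool, called after "Request:" as name(argument=value, ...) on one line, values as JSON. arm_command: Moves the arm, as the interface text tells. Its arguments: {"type":"object","properties":{"turn":{"type":"array"},"xyz":{"type":"array"},"claw":{"type":"array"},"squeeze":{"type":"number"}},"required":["turn","xyz","claw"]}

```bash
mkdir -p pics; ls; cat > h.py <<'E'
import numpy as np, cv2
from rig import env, imaging
def cam(n):
    i=imaging.camera_info(n); K=np.array(i["camera_matrix"],float); R=cv2.Rodrigues(np.array(i["rvec"],float))[0]; t=np.array(i["tvec"],float).ravel()
    return K,R,t
def ray(c,u,v,z):
    K,R,t=c; d=R.T@np.linalg.inv(K)@np.array([u,v,1.]); o=-R.T@t
    return o+d*(z-o[2])/d[2]
def proj(c,p):
    K,R,t=c; q=K@(R@np.array(p,float)+t); return q[:2]/q[2]
def cloud(c,dep):
    K,R,t=c; v,u=np.indices(dep.shape); P=np.stack([u*dep,v*dep,dep],-1).reshape(-1,3)@np.linalg.inv(K).T
    return ((P-t)@R).reshape(dep.shape+(3,))
E
python3 - <<'E'
from h import *
s=env.observe(); print(s)
for n in("top","side"):
    c=cam(n); im,d=imaging.get_image(n); cv2.imwrite(f"pics/{n}0.png",im); np.save(f"pics/{n}0.npy",d)
    print(n,-c[1].T@c[2],c[1][2],c[0][0,0])
c=cam("wrist");im,d=imaging.get_image("wrist");cv2.imwrite("pics/wrist0.png",im);print(-c[1].T@c[2],c[1][2],c[1][0],c[0][0,0])
a=cv2.imread("pics/top0.png");
E
```

```text
pics
{'time_s': 0.0, 'q': array([ 6.46115656e+01,  2.18411746e+01,  7.43865932e+01, -2.04623933e-05,
        8.38584240e+01, -1.23353354e+01]), 'qvel': array([ 0.07939196,  0.07896212, -0.01520302, -0.06777517,  0.01110565,
        0.02878466]), 'joint_efforts': array([-1.43381490e-03, -4.48443675e+01, -2.31275654e+01, -2.97898596e-04,
        4.83272903e-03,  2.91996366e-05]), 'position': array([0.12408346, 0.53550585, 0.23069923]), 'tool_rot': array([[-9.74161078e-01,  2.25853446e-01, -6.44664252e-04],
       [ 2.25854138e-01,  9.74160182e-01, -1.35919553e-03],
       [ 3.21027250e-04, -1.46967547e-03, -9.99998868e-01]]), 'ft_force': array([-0.38505914, -0.0163965 , -0.95168523]), 'wrist_torque': array([-0.08705255,  0.00548545, -0.02055024]), 'gripper_force': 0.0, 'grip_width': 0.08561139069611942}
top [ 0.36239905 -0.06576565  1.14051268] [ 1.70182494e-01 -6.14480910e-04 -9.85412371e-01] 407.0645458127428
side [0.65653611 1.25516354 1.0663039 ] [-0.06812465 -0.79615225 -0.60124923] 506.90775259033404
[0.0539741  0.55184746 0.37358047] [ 0.27914302 -0.06702703 -0.95790738] [ 0.22571952  0.9741894  -0.00238957] 321.90050069730825
```

View pics/top0.png

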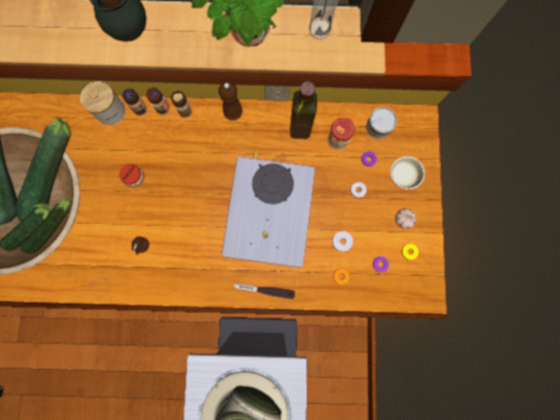

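View pics/side0.png

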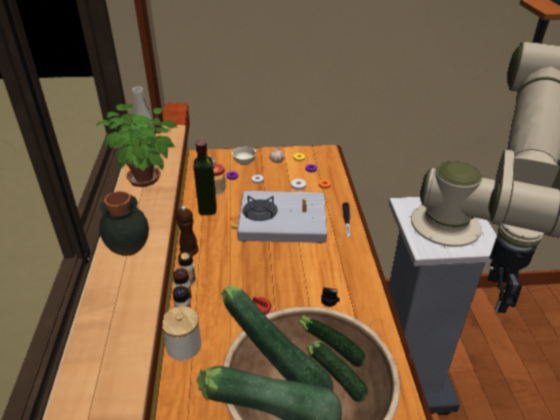

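The top view shows the collar at about (343,241), the trim ring (359,190), the spindle (265,235) and the knob (140,244). The side view confirms this, with the knob at (330,297), the spindle (304,205), the collar (298,183) and the trim ring (257,178).

```bash
python3 - <<'E'
from h import *
im=cv2.imread("pics/top0.png");c=cam("top");d=np.load("pics/top0.npy");P=cloud(c,d)
for n,u,v,z in[("collar",343,241,.014),("trim",359,190,.012),("spindle",265,235,.1),("knob",140,244,.044),("hobc1",240,157,.05),("hobc2",315,165,.05),("hobc3",302,266,.05),("hobc4",224,257,.05),("bowl",407,173,.04),("garlic",405,218,.03),("timer?",131,175,.06),("orange",342,277,.012)]:
    print(n,ray(c,u,v,z).round(3),"depth",P[v,u].round(3), np.nanmax(P[v-6:v+7,u-6:u+7,2]).round(3))
hsv=cv2.cvtColor(im,cv2.COLOR_BGR2HSV)
def blobs(m,lo=15):
    n,l,st,ce=cv2.connectedComponentsWithStats(m.astype(np.uint8)); return [(ce[i].round(1),st[i]) for i in range(1,n) if st[i,4]>lo]
m=np.zeros(im.shape[:2],bool); m[170:260,325:375]=((hsv[...,1]<70)&(hsv[...,2]>120))[170:260,325:375]
for ce,st in blobs(m): print("ring",ce,st,ray(c,*ce,.014).round(4))
m[:]=0; m[232:258,125:155]=(hsv[...,2]<80)[232:258,125:155]
for ce,st in blobs(m): print("knob",ce,st,ray(c,*ce,.02).round(4))
s=cam("side")
im=cv2.imread("pics/side0.png");hsv=cv2.cvtColor(im,cv2.COLOR_BGR2HSV)
m=np.zeros(im.shape[:2],bool); m[170:192,248:312]=((hsv[...,1]<70)&(hsv[...,2]>120))[170:192,248:312]
for ce,st in blobs(m): print("ring side",ce,st,ray(s,*ce,.014).round(4))
m[:]=0; m[285:312,315:345]=(hsv[...,2]<80)[285:312,315:345]
for ce,st in blobs(m): print("knob side",ce,st,ray(s,*ce,.02).round(4))
E
```

```text
collar [ 0.465 -0.255  0.014] depth [ 0.466 -0.258 -0.001] 1.141
trim [ 0.611 -0.301  0.012] depth [ 0.614 -0.304 -0.001] 0.017
spindle [ 0.466 -0.041  0.1  ] depth [ 0.466 -0.041  0.101] 0.103
knob [0.438 0.295 0.044] depth [0.439 0.298 0.034] 0.049
hobc1 [0.686 0.037 0.05 ] depth [0.687 0.037 0.048] 0.054
hobc2 [ 0.67  -0.172  0.05 ] depth [ 0.684 -0.177 -0.001] 1.141
hobc3 [ 0.392 -0.141  0.05 ] depth [ 0.393 -0.144 -0.003] 1.141
hobc4 [0.41  0.067 0.05 ] depth [0.411 0.071 0.017] 1.141
bowl [ 0.657 -0.429  0.04 ] depth [ 0.664 -0.438  0.013] 1.141
garlic [ 0.532 -0.424  0.03 ] depth [ 0.529 -0.418  0.049] 0.057
timer? [0.624 0.33  0.06 ] depth [0.626 0.334 0.049] 0.067
orange [ 0.366 -0.253  0.012] depth [ 0.366 -0.255 -0.001] 1.141
ring [358.2 189.5] [351 182  16  16 167] [ 0.6117 -0.2984  0.014 ]
ring [342.3 240.8] [333 231  20  20 287] [ 0.465  -0.2534  0.014 ]
knob [140.8 244.1] [133 238  15  15 144] [0.4395 0.3008 0.02  ]
ring side [257.1 178.5] [252 175  11   8  74] [ 0.6148 -0.2927  0.014 ]
ring side [298.2 183.4] [291 179  15  10 120] [ 0.467  -0.2508  0.014 ]
ring side [256. 191.] [248 191  17   1  17] [ 0.622 -0.214  0.014]
knob side [329.  297.2] [322 288  17  18 225] [0.4417 0.3101 0.02  ]
```

Request:
arm_command(turn=[[0,0,1],[0,0,1],[0,0,1],[0,0,1],[0,0,1],[0,0,1],[0,0,1],[0,0,1],[0,0,1],[0,0,1],[0,0,1],[0,0,1]], xyz=[[0,0,0],[0,0,0],[0,0,0],[0,0,0],[0,0,0],[0,0,0],[0,0,0],[0,0,0],[0,0,0],[0,0,0],[0,0,0],[0,0,0]], claw=[85,85,85,85,85,85,85,85,85,85,85,85])

```text
time_s: 1.35
position: [0.1242, 0.5356, 0.231]
tool_rot: [[-0.288, 0.958, -0.0], [0.958, 0.288, -0.001], [-0.001, -0.0, -1.0]]
ft_force: [-0.5, -0.7, 1.1]
grip_width: 0.0848
gripper_force: 0.0
```

Request:
arm_command(turn=[[0,0,1],[0,0,1],[0,0,1],[0,0,0.4],[0,0,0],[0,0,0],[0,0,0],[0,0,0],[0,0,0],[0,0,0],[0,0,0],[0,0,0]], xyz=[[0,0,0],[0,0,0],[0,0,0],[0,0,0],[-0.79,0.34,0],[-0.79,0.34,0],[-0.79,0.34,0],[-0.79,0.34,0],[-0.79,0.34,0],[-0.79,0.34,0],[-0.79,0.34,0],[-0.79,0.34,0]], claw=[85,85,85,85,85,85,85,85,85,85,85,85])

```text
time_s: 2.55
position: [0.26, 0.2181, 0.2313]
tool_rot: [[0.0, 1.0, 0.0], [1.0, -0.0, 0.0], [0.0, 0.0, -1.0]]
ft_force: [0.5, 0.8, -0.7]
grip_width: 0.0854
gripper_force: 0.0
```

Request:
arm_command(turn=[[0,0,0],[0,0,0],[0,0,0],[0,0,0],[0,0,0],[0,0,0],[0,0,0]], xyz=[[-0.79,0.4,0],[-0.79,0.4,0],[-0.79,0.4,0],[-0.79,0.4,0],[-0.79,0.4,0],[-0.4,0.2,0],[0,0,0]], claw=[85,85,85,85,85,85,85])

```text
time_s: 3.25
position: [0.3707, -0.0001, 0.2311]
tool_rot: [[0.005, 1.0, -0.0], [1.0, -0.005, -0.0], [-0.0, -0.0, -1.0]]
ft_force: [-0.3, -0.3, -0.1]
grip_width: 0.0849
gripper_force: 0.0
```

Request:
arm_command(turn=[[0,0,0],[0,0,0],[0,0,0],[0,0,0]], xyz=[[-0.4,0.9,0.2],[-0.42,1.0,0.3],[0,0,0],[0,0,0]], claw=[85,85,85,85])

```text
time_s: 3.65
position: [0.4587, -0.0359, 0.2072]
tool_rot: [[0.0, 1.0, -0.002], [1.0, -0.0, 0.001], [0.001, -0.002, -1.0]]
ft_force: [-0.8, 0.2, 0.7]
grip_width: 0.0847
gripper_force: 0.0
```

```bash
cat >> h.py <<'E'
def look(name,crop=None,scale=1):
    s=env.observe(); c=cam("wrist"); im,d=imaging.get_image("wrist")
    np.savez(f"pics/{name}.npz",im=im,d=d,K=c[0],R=c[1],t=c[2],p=s["position"],r=s["tool_rot"])
    o=im if crop is None else im[crop[1]:crop[3],crop[0]:crop[2]]
    cv2.imwrite(f"pics/{name}.png",cv2.resize(o,None,fx=scale,fy=scale,interpolation=cv2.INTER_CUBIC)); print("tcp",s["position"].round(4),s["time_s"])
    return s,c,im,d
def load(name):
    z=np.load(f"pics/{name}.npz"); return (z["K"],z["R"],z["t"]),z["im"],z["d"],z["p"]
E
python3 - <<'E'
from h import *
s,c,im,d=look("w1"); print(proj(c,[.466,-.041,.1]),proj(c,[.465,-.254,.014]),proj(c,s["position"]))
E
```

```text
tcp [ 0.4587 -0.0359  0.2072] 3.65
[288.37964719 208.54107331] [284.85492393 349.97504061] [278.43988603 263.3932712 ]
```

View pics/w1.png

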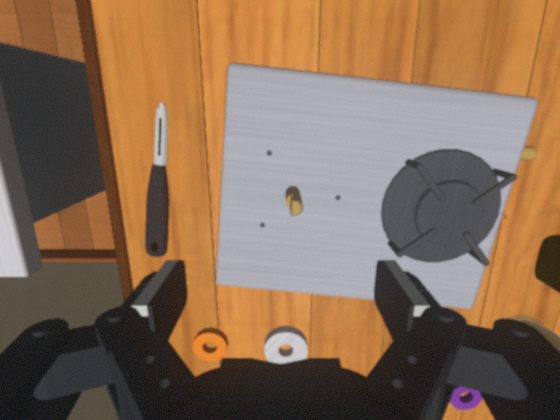

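The wrist view shows the spindle at about (293,202), with its D-tip near (295,208). The collar is at (286,347), the orange decoy (210,346), and the hob is turned by roughly 4°.

```bash
python3 - <<'E'
from h import *
c,im,d,p=load("w1"); P=cloud(c,d)
o=cv2.resize(im[175:230,260:330],None,fx=10,fy=10,interpolation=cv2.INTER_NEAREST); cv2.imwrite("pics/w1c.png",o)
z=P[...,2]; Q=P[185:225,275:320].reshape(-1,3)
for a,b in((.095,.106),(.07,.09)):
    q=Q[(Q[:,2]>a)&(Q[:,2]<b)]; print(a,len(q),q.mean(0).round(4) if len(q) else "")
hsv=cv2.cvtColor(im,cv2.COLOR_BGR2HSV); print(hsv[200:216:2,286:306:2].tolist()[:0])
np.set_printoptions(linewidth=200); print((z[186:220:2,280:308:2]*1000).round())
print((P[200:216:2,284:308:2]@np.array([0,0,1]))[:0])
hs=hsv[...,1]; m=np.zeros_like(hs); m[270:400,250:330]=((hsv[...,1]<60)&(hsv[...,2]>110))[270:400,250:330]
m[:318]=0
k,_=cv2.findContours(m,0,2); k=max(k,key=cv2.contourArea); print("collar",cv2.boundingRect(k),cv2.fitEllipse(k))
(e,_,_)=cv2.fitEllipse(k); print(ray(c,*e,.014))
E
```

```text
0.095 183 [ 0.4721 -0.0395  0.0997]
0.07 129 [ 0.469  -0.037   0.0809]
[]
[[ 51.  51.  50.  51.  49.  51.  53.  50.  50.  51.  49.  49.  50.  50.]
 [ 52.  50.  51.  50.  54.  58.  61.  60.  58.  49.  50.  51.  51.  50.]
 [ 51.  51.  51.  52.  61.  65.  69.  68.  66.  61.  50.  52.  50.  51.]
 [ 50.  50.  53.  61.  70.  73.  76.  75.  75.  69.  51.  50.  51.  51.]
 [ 49.  51.  50.  67.  77.  81.  82.  82.  81.  78.  67.  51.  51.  50.]
 [ 50.  51.  51.  73.  82.  83.  89.  90.  89.  85.  78.  51.  51.  50.]
 [ 51.  51.  50.  79.  83.  82.  95.  97.  95.  92.  87.  49.  52.  51.]
 [ 50.  50.  50.  82.  83.  83. 100. 100. 101.  99.  94.  51.  49.  50.]
 [ 50.  51.  51.  82.  83.  82.  99. 100. 100. 100.  99.  51.  50.  50.]
 [ 51.  50.  51.  81.  83.  81. 100. 101.  99. 101. 100.  99.  51.  49.]
 [ 49.  50.  51.  50.  83.  84.  98. 102. 100.  99. 100.  99.  51.  50.]
 [ 49.  50.  51.  50.  51.  86. 100. 102. 100. 100. 100. 100.  50.  51.]
 [ 50.  50.  50.  50.  51.  87. 100. 100. 100. 101. 100.  99.  51.  49.]
 [ 50.  49.  49.  50.  48.  49. 101. 100. 100. 101. 100.  50.  51.  50.]
 [ 50.  50.  49.  49.  50.  51. 101.  99. 102.  99.  50.  50.  51.  51.]
 [ 50.  51.  50.  50.  50.  50.  50.  50.  50.  51.  51.  52.  50.  50.]
 [ 51.  50.  50.  50.  51.  51.  51.  52.  51.  50.  50.  50.  50.  51.]]
[]
collar (264, 331, 44, 33) ((284.9905090332031, 347.7221984863281), (32.73359680175781, 44.728023529052734), 86.19585418701172)
[ 0.4651573  -0.25058925  0.014     ]
```

View pics/w1c.png

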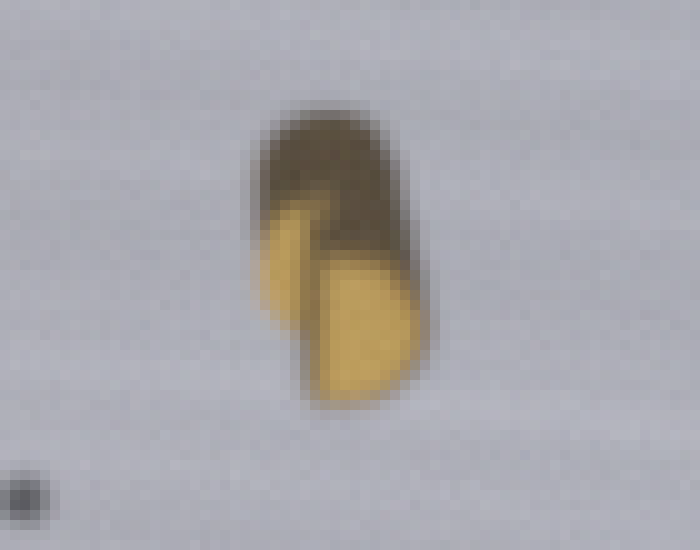

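```bash
cat > tip.py <<'E'
from h import *
from scipy.optimize import least_squares
def tip(name,box,z0=.1,tol=.0035):
    c,im,d,p=load(name); P=cloud(c,d); u0,v0,u1,v1=box
    m=np.zeros(d.shape,np.uint8); m[v0:v1,u0:u1]=(np.abs(P[v0:v1,u0:u1,2]-z0)<tol)
    k,_=cv2.findContours(m,cv2.RETR_EXTERNAL,cv2.CHAIN_APPROX_NONE); k=max(k,key=cv2.contourArea)[:,0,:].astype(float)
    g=np.array([ray(c,u,v,z0)[:2] for u,v in k]); g0=g.mean(0)
    # D outline: signed distance of boundary points (pixel centres lie ~half a pixel inside)
    def f(x):
        q=g-x[:2]; n=np.array([np.cos(x[2]),np.sin(x[2])]); a=np.linalg.norm(q,axis=1)-.0067; b=q@n-.0027
        return np.maximum(a,b)
    best=min((least_squares(f,[*g0,a],loss="soft_l1",f_scale=5e-4,x_scale=[.001,.001,.1]) for a in np.arange(0,6.3,.5)),key=lambda r:r.cost)
    return best.x[:2],np.degrees(best.x[2])%360,np.sqrt(np.mean(best.fun**2)),len(g)
if __name__=="__main__":
    print(tip("w1",(275,185,320,225)))
    # hob edge angle from deck corners
    c,im,d,p=load("w1"); print([ray(c,u,v,.05).round(4) for u,v in((230,64),(535,98),(217,283))])
E
python3 tip.py
```

```text
(array([ 0.47074887, -0.03962187]), np.float64(180.54789658513712), np.float64(0.0002456015787739708), 45)
[array([0.4161, 0.0736, 0.05  ]), array([0.6845, 0.0458, 0.05  ]), array([ 0.393 , -0.1383,  0.05  ])]
```

```bash
python3 - <<'E'
from h import *
for n,box in(("top",(255,225,276,245)),("side",(296,192,314,216))):
    c=cam(n); im=cv2.imread(f"pics/{n}0.png"); d=np.load(f"pics/{n}0.npy"); P=cloud(c,d); u0,v0,u1,v1=box
    Q=P[v0:v1,u0:u1]; q=Q[(Q[...,2]>.096)&(Q[...,2]<.104)]; print(n,len(q),q.mean(0).round(4),q.min(0).round(4),q.max(0).round(4))
    hs=cv2.cvtColor(im,cv2.COLOR_BGR2HSV)[v0:v1,u0:u1]; m=(hs[...,1]>70)&(hs[...,0]<40); v,u=np.nonzero(m); print(len(u),u.mean()+u0,v.mean()+v0,u.min()+u0,u.max()+u0,v.min()+v0,v.max()+v0)
    for x in((.4707,-.0396),(.466,-.041)): print(proj(c,[*x,.1]),proj(c,[*x,.05]))
E
```

```text
top 20 [ 0.47   -0.0389  0.0996] [ 0.4662 -0.046   0.097 ] [ 0.4743 -0.0331  0.1026]
21 264.7142857142857 234.42857142857142 263 266 232 237
[264.53206926 233.30181834] [264.93618167 235.24638007]
[265.01773341 235.14526168] [265.40023288 237.00808726]
side 10 [ 0.4735 -0.0374  0.1007] [ 0.4694 -0.0471  0.0976] [ 0.4769 -0.0296  0.1036]
44 304.8863636363636 202.79545454545453 303 313 192 211
[304.76843054 198.91268343] [304.2298452  211.22265486]
[306.17364295 198.59275498] [305.61001414 210.89786855]
```

Request:
arm_command(turn=[[0,0,0],[0,0,0],[0,0,0],[0,0,0],[0,0,0],[0,0,0],[0,0,0],[0,0,0],[0,0,0],[0,0,0],[0,0,0],[0,0,0]], xyz=[[-0.86,0.03,0],[-0.86,0.03,0],[-0.86,0.03,0],[-0.86,0.03,0],[-0.86,0.02,0],[0,0,0.9],[0,0,0.9],[0,0,0.9],[0,0,0.9],[0,0,0.3],[0,0,0.17],[0,0,0]], claw=[85,85,85,85,85,85,85,85,85,85,85,85])

```text
time_s: 4.9
position: [0.4656, -0.2509, 0.0049]
tool_rot: [[0.0, 1.0, -0.0], [1.0, -0.0, 0.0], [0.0, -0.0, -1.0]]
ft_force: [0.3, 0.4, 0.1]
grip_width: 0.0851
gripper_force: 0.0
```

Request:
arm_command(turn=[[0,0,0],[0,0,0],[0,0,0],[0,0,0],[0,0,0],[0,0,0],[0,0,0],[0,0,0]], xyz=[[0,0,0],[0,0,0],[0,0,0],[0,0,0],[0,0,0],[0,0,0],[0,0,0],[0,0,0]], claw=[70,60,50,45,45,45,45,45], squeeze=40)

```text
time_s: 5.7
position: [0.4661, -0.2519, 0.0064]
tool_rot: [[0.001, 1.0, 0.002], [1.0, -0.001, -0.002], [-0.002, 0.002, -1.0]]
ft_force: [-2.0, 2.6, 12.7]
grip_width: 0.0531
gripper_force: 39.5
```

Request:
arm_command(turn=[[0,0,0],[0,0,0],[0,0,0],[0,0,0],[0,0,0]], xyz=[[0,0,-0.1],[0,0,-0.9],[0,0,-1],[0,0,-0.8],[0,0,0]], claw=[45,45,45,45,45])

```text
time_s: 6.2
position: [0.4675, -0.253, 0.1504]
tool_rot: [[0.001, 1.0, 0.008], [1.0, -0.001, -0.007], [-0.007, 0.008, -1.0]]
ft_force: [-0.3, -0.0, -0.6]
grip_width: 0.0524
gripper_force: 42.6
```

```bash
python3 - <<'E'
from h import *
s,c,im,d=look("w2"); print(proj(c,s["position"])); P=cloud(c,d)
im2,d2=imaging.get_image("side"); c2=cam("side"); P2=cloud(c2,d2)
u,v=proj(c2,s["position"]).astype(int); print(u,v); a=cv2.resize(im2[v-50:v+40,u-60:u+60],(800,600)); b=im
cv2.imwrite("pics/s2.png",np.hstack([cv2.resize(a,(560,420)),im])[:, :]); cv2.imwrite("pics/s2.png",cv2.resize(np.hstack([cv2.resize(a,(560,420)),im]),(800,300)))
E
```

```text
tcp [ 0.4675 -0.253   0.1504] 6.2
[278.39919066 263.43589101]
299 150
```

View pics/s2.png

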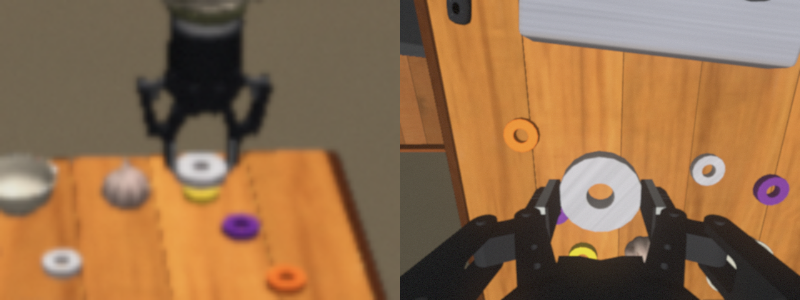

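The side view on the left shows the collar held between the fingertips and roughly level. In the wrist view on the right it is centred near (600,190) of the montage, and the real trim ring shows at (708,170).

```bash
cat >> h.py <<'E'
def ringfit(c,im,d,p,box):
    """held/lying ring: plane of its top face and centre of outer outline, minus TCP"""
    P=cloud(c,d); u0,v0,u1,v1=box; hs=cv2.cvtColor(im,cv2.COLOR_BGR2HSV)
    m=np.zeros(d.shape,np.uint8); m[v0:v1,u0:u1]=((hs[...,1]<60)&(hs[...,2]>120))[v0:v1,u0:u1]
    k,_=cv2.findContours(m,0,1); k=max(k,key=cv2.contourArea); m[:]=0; cv2.drawContours(m,[k],-1,1,-1)
    Q=P[(cv2.erode(m,np.ones((7,7)))>0)&(d>0)]; z=np.median(Q[:,2]); Q=Q[abs(Q[:,2]-z)<.006]
    A=np.c_[Q[:,:2]-Q[:,:2].mean(0),np.ones(len(Q))]; co=np.linalg.lstsq(A,Q[:,2],rcond=None)[0]
    g=np.array([ray(c,*q,co[2])[:2] for q in k[:,0]]).astype(np.float32); (x,y),r=cv2.minEnclosingCircle(g)
    h,_=cv2.findContours((1-m)*0+m,0,1)
    print("slope deg",np.degrees(co[:2]).round(2),"top z",co[2].round(4),"centre",round(x,4),round(y,4),"r",round(r,4),"minus tcp",(np.array([x,y,co[2]])-p).round(4),len(Q))
E
python3 - <<'E'
from h import *
c,im,d,p=load("w2"); ringfit(c,im,d,p,(385,205,480,330)) if 0 else None
ringfit(c,im,d,p,(220,200,350,330))
ringfit(c,im,d,p,(400,205,460,270))
E
```

```text
slope deg [ 0.46 -0.05] top z 0.1579 centre 0.4683 -0.2547 r 0.0278 minus tcp [ 0.0008 -0.0017  0.0075] 7509
slope deg [-1.05  1.  ] top z 0.0122 centre 0.612 -0.2995 r 0.0225 minus tcp [ 0.1445 -0.0465 -0.1382] 843
```

Request:
arm_command(turn=[[0.09,0.08,0],[0,0,0],[0,0,0],[0,0,0],[0,0,0],[0,0,0],[0,0,0],[0,0,0],[0,0,0]], xyz=[[0.4,0.03,0],[0.8,0,0],[0.8,0,0],[0.8,0,0],[0.8,0,0],[0.5,0,0],[0.2,0,0.2],[0,0,0.2],[0,0,0]], claw=[45,45,45,45,45,45,45,45,45])

```text
time_s: 7.2
position: [0.4664, -0.037, 0.1237]
tool_rot: [[0.001, 1.0, -0.012], [1.0, -0.001, 0.008], [0.008, -0.012, -1.0]]
ft_force: [-0.8, 0.6, 0.5]
grip_width: 0.0526
gripper_force: 42.6
```

```bash
python3 - <<'E'
from h import *
s,c,im,d=look("w3",(200,180,360,340),4); print(s["tool_rot"].round(4)[:,2]); P=cloud(c,d); ringfit(c,im,d,s["position"],(220,200,350,330))
print(proj(c,[.4705,-.0395,.1]))
E
```

```text
tcp [ 0.4664 -0.037   0.1237] 7.2
[-0.0119  0.0081 -0.9999]
slope deg [-0.69 -0.3 ] top z 0.1311 centre 0.4683 -0.0369 r 0.0449 minus tcp [0.002  0.0001 0.0074] 8945
[286.49330446 248.38804743]
```

View pics/w3.png

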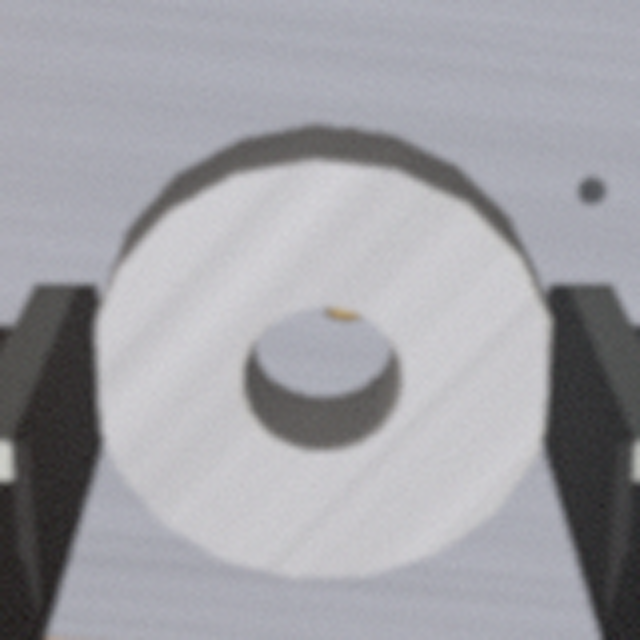

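The tip of the spindle shows through the far edge of the collar's hole at zoomed (342,313), so the collar is nearly over it. The tool shows a small tilt, so I'll let it settle.

Request:
arm_command(turn=[[0,0,0],[0,0,0],[0,0,0]], xyz=[[0,0,0],[0,0,0],[0,0,0]], claw=[45,45,45])

```text
time_s: 7.55
position: [0.4674, -0.037, 0.1261]
tool_rot: [[0.002, 1.0, -0.007], [1.0, -0.002, 0.007], [0.007, -0.007, -1.0]]
ft_force: [-0.0, -0.6, -1.1]
grip_width: 0.0529
gripper_force: 42.6
```

```bash
python3 - <<'E'
from h import *
s,c,im,d=look("w4"); print(s["tool_rot"].round(4)[:,2]); 
# ring mask above deck by depth
P=cloud(c,d); m=(abs(P[...,2]-.1311)<.006).astype(np.uint8); m[:,:222]=0; m[:,338:]=0; m[:200]=0; m[335:]=0
n,l,st,ce=cv2.connectedComponentsWithStats(m); i=1+st[1:,4].argmax(); m=(l==i).astype(np.uint8)
k,hh=cv2.findContours(m,cv2.RETR_CCOMP,1)
for q in k:
    if len(q)>30:
        g=np.array([ray(c,*x[0],.131)[:2] for x in q]).astype(np.float32); print(cv2.minEnclosingCircle(g), g.min(0),g.max(0))
g=im[240:300,255:310]; hs=cv2.cvtColor(g,cv2.COLOR_BGR2HSV); v,u=np.nonzero((hs[...,1]>70)&(hs[...,0]<40)); print(len(u), u.mean()+255 if len(u) else 0, v.max()+240 if len(u) else 0)
for x in((.4705,-.0395),(.4685,-.0395)): print(proj(c,[x[0],x[1]-.0068,.1]))
E
```

```text
tcp [ 0.4674 -0.037   0.1261] 7.55
[-0.0073  0.0068 -1.    ]
((0.468609482049942, -0.039041876792907715), 0.0300921518355608) [ 0.4406624  -0.06802955] [ 0.49592105 -0.00907677]
((0.4684221148490906, -0.036955542862415314), 0.008885961025953293) [ 0.45963618 -0.0454853 ] [ 0.4772236  -0.03072846]
0 0 0
[284.43040127 257.5067965 ]
[280.95483981 257.50209286]
```

Request:
arm_command(turn=[[-0.09,-0.08,0],[0,0,0],[0,0,0],[0,0,0],[0,0,0],[0,0,0],[0,0,0],[0,0,0],[0,0,0],[0,0,0]], xyz=[[-0.04,0.042,0],[0,0,0],[0,0,0.1],[0,0,0.1],[0,0,0.1],[0,0,0.08],[0,0,0.06],[0,0,0.06],[0,0,0.06],[0,0,0.04]], claw=[45,45,45,45,45,45,45,45,45,45])

```text
time_s: 8.6
position: [0.4693, -0.0385, 0.0956]
tool_rot: [[0.001, 1.0, -0.0], [1.0, -0.001, 0.0], [0.0, -0.0, -1.0]]
ft_force: [0.1, -0.3, -1.5]
grip_width: 0.0528
gripper_force: 42.6
```

Request:
arm_command(turn=[[0,0,0],[0,0,0],[0,0,0],[0,0,0],[0,0,0],[0,0,0],[0,0,0],[0,0,0]], xyz=[[0,0,0.12],[0,0,0.15],[0,0,0.15],[0,0,0.15],[0,0,0.1],[0,0,0.05],[0,0,0.02],[0,0,0]], claw=[45,45,45,45,45,45,45,45])

```text
time_s: 9.4
position: [0.4694, -0.0385, 0.0589]
tool_rot: [[0.001, 1.0, 0.0], [1.0, -0.001, -0.0], [-0.0, 0.0, -1.0]]
ft_force: [0.1, 0.2, -0.6]
grip_width: 0.0526
gripper_force: 42.6
```

Request:
arm_command(turn=[[0,0,0],[0,0,0],[0,0,0],[0,0,0],[0,0,0],[0,0,0],[0,0,0],[0,0,0],[0,0,0],[0,0,0]], xyz=[[0,0,0.03],[0,0,0.01],[0,0,0],[0,0,0],[0,0,0],[0,0,-0.4],[0,0,-0.9],[0,0,-0.8],[0,0,0],[0,0,0]], claw=[45,45,60,72,76,80,85,85,85,85])

```text
time_s: 10.4
position: [0.4694, -0.0385, 0.1622]
tool_rot: [[0.001, 1.0, 0.001], [1.0, -0.001, -0.0], [-0.0, 0.001, -1.0]]
ft_force: [0.8, -0.3, -0.2]
grip_width: 0.0849
gripper_force: 0.0
```

```bash
python3 - <<'E'
from h import *
s,c,im,d=look("w5"); print(s["tool_rot"].round(4)[:,2]); P=cloud(c,d); 
u,v=proj(c,[.470,-.0395,.064]).astype(int); print(u,v); z=P[...,2]; Q=z[v-40:v+40,u-40:u+40]
q=P[(abs(z-.064)<.005)]; q=q[np.hypot(q[:,0]-.47,q[:,1]+.0395)<.04]; A=np.c_[q[:,:2]-[.47,-.0395],np.ones(len(q))]
co=np.linalg.lstsq(A,q[:,2],rcond=None)[0]; print("collar top",co,len(q),q[:,:2].min(0),q[:,:2].max(0))
import tip; print(tip.tip("w5",(u-25,v-45,u+30,v+20)))
E
```

```text
tcp [ 0.4694 -0.0385  0.1622] 10.4
[ 1.3e-03 -5.0e-04 -1.0e+00]
279 206
collar top [ 0.00107509 -0.00920183  0.06419762] 3217 [ 0.44325759 -0.06770175] [ 0.49798619 -0.01271587]
(array([ 0.47084266, -0.03883311]), np.float64(267.6612767008717), np.float64(0.0012197613250263177), 46)
```

Request:
arm_command(turn=[[0,0,0],[0,0,0],[0,0,0],[0,0,0],[0,0,0],[0,0,0],[0,0,0],[0,0,0],[0,0,0],[0,0,0],[0,0,0],[0,0,0]], xyz=[[-0.65,0.36,0],[-0.65,0.36,0],[-0.65,0.36,0],[-0.65,0.36,0],[-0.65,0.36,0],[-0.65,0.36,0],[-0.65,0.35,0],[-0.4,0.2,0.4],[-0.26,0.14,0.4],[0,0,0.4],[0,0,0],[0,0,0]], claw=[85,85,85,85,85,85,85,85,85,85,85,85])

```text
time_s: 11.65
position: [0.6113, -0.2988, 0.101]
tool_rot: [[0.001, 1.0, -0.002], [1.0, -0.001, 0.001], [0.001, -0.002, -1.0]]
ft_force: [-0.3, 0.7, -0.3]
grip_width: 0.0854
gripper_force: 0.0
```

```bash
python3 - <<'E'
from h import *
s,c,im,d=look("w6"); print(s["tool_rot"].round(4)[:,2]); u,v=proj(c,[.612,-.299,.012]).astype(int); print(u,v)
ringfit(c,im,d,s["position"],(u-35,v-35,u+35,v+35))
E
```

```text
tcp [ 0.6113 -0.2988  0.101 ] 11.65
[-0.0018  0.0013 -1.    ]
280 209
slope deg [0.04 0.89] top z 0.0121 centre 0.6135 -0.2991 r 0.022 minus tcp [ 0.0022 -0.0003 -0.0889] 1449
```

Request:
arm_command(turn=[[0,0,0],[0,0,0],[0,0,0],[0,0,0],[0,0,0],[0,0,0],[0,0,0],[0,0,0],[0,0,0],[0,0,0],[0,0,0],[0,0,0]], xyz=[[0,0.04,0.5],[0,0,0.7],[0,0,0.5],[0,0,0.11],[0,0,0],[0,0,0],[0,0,0],[0,0,0],[0,0,0],[0,0,0],[0,0,0],[0,0,0]], claw=[85,85,85,75,65,55,48,42,36,33,33,33], squeeze=40)

```text
time_s: 12.9
position: [0.6136, -0.2991, 0.0114]
tool_rot: [[0.001, 1.0, 0.0], [1.0, -0.001, -0.0], [-0.0, 0.0, -1.0]]
ft_force: [-0.3, 0.4, 0.4]
grip_width: 0.0327
gripper_force: 0.2
```

Request:
arm_command(turn=[[0,0,0],[0,0,0],[0,0,0],[0,0,0],[0,0,0]], xyz=[[0,0,-0.2],[0,0,-0.6],[0,0,-0.8],[0,0,0],[0,0,0]], claw=[45,60,75,85,85])

```text
time_s: 13.4
position: [0.6139, -0.2993, 0.0928]
tool_rot: [[0.001, 1.0, 0.002], [1.0, -0.001, -0.001], [-0.001, 0.002, -1.0]]
ft_force: [0.3, 0.5, -0.8]
grip_width: 0.0851
gripper_force: 0.0
```

```bash
python3 - <<'E'
from h import *
s,c,im,d=look("w7"); u,v=proj(c,[.6135,-.299,.012]).astype(int); print(u,v,s["grip_width"])
ringfit(c,im,d,s["position"],(u-40,v-40,u+40,v+40))
E
```

```text
tcp [ 0.6139 -0.2993  0.0928] 13.4
278 211 0.08506265510694011
slope deg [-0.06  0.49] top z 0.0121 centre 0.6132 -0.2989 r 0.022 minus tcp [-0.0007  0.0003 -0.0807] 1574
```

Request:
arm_command(turn=[[0,0,0],[0,0,0],[0,0,0],[0,0,0],[0,0,0],[0,0,0],[0,0,0],[0,0,0],[0,0,0],[0,0,0],[0,0,0],[0,0,0]], xyz=[[0,0,0.5],[0,0,0.7],[0,0,0.5],[0,0,0.12],[0,0,0],[0,0,0],[0,0,0],[0,0,0],[0,0,0],[0,0,0],[0,0,0],[0,0,0]], claw=[85,85,80,70,60,52,46,42,38,36,36,36], squeeze=30)

```text
time_s: 14.65
position: [0.6142, -0.2995, 0.0022]
tool_rot: [[0.001, 1.0, 0.002], [1.0, -0.001, -0.002], [-0.002, 0.002, -1.0]]
ft_force: [-1.5, -0.5, 5.6]
grip_width: 0.042
gripper_force: 29.6
```

Gripped. I'll lift it and check.

Request:
arm_command(turn=[[0,0,0],[0,0,0],[0,0,0],[0,0,0],[0,0,0],[0,0,0],[0,0,0]], xyz=[[0,0,-0.1],[0,0,-0.8],[0,0,-1],[0,0,-0.8],[0,0,-0.3],[0,0,0],[0,0,0]], claw=[36,36,36,36,36,36,36])

```text
time_s: 15.35
position: [0.6132, -0.2988, 0.1496]
tool_rot: [[0.001, 1.0, -0.001], [1.0, -0.001, 0.001], [0.001, -0.001, -1.0]]
ft_force: [-0.6, 0.4, -0.7]
grip_width: 0.0417
gripper_force: 30.7
```

```bash
cat >> h.py <<'E'
def held(c,d,p,lo,hi,rmax):
    P=cloud(c,d); m=((P[...,2]>p[2]+lo)&(P[...,2]<p[2]+hi)&(np.hypot(P[...,0]-p[0],P[...,1]-p[1])<rmax)&(d>0))
    Q=P[m]; A=np.c_[Q[:,:2]-p[:2],np.ones(len(Q))]; co=np.linalg.lstsq(A,Q[:,2],rcond=None)[0]
    print("held: slope",np.degrees(co[:2]).round(2),"top-tcp",(co[2]-p[2]).round(4),"xy range",Q[:,:2].min(0).round(4),Q[:,:2].max(0).round(4),"mid-tcp",((Q[:,:2].min(0)+Q[:,:2].max(0))/2-p[:2]).round(4),len(Q))
E
python3 - <<'E'
from h import *
s,c,im,d=look("w8",(200,180,360,340),3); print(s["tool_rot"].round(4)[:,2]); held(c,d,s["position"],.002,.02,.024)
E
```

```text
tcp [ 0.6132 -0.2988  0.1496] 15.35
[-9.e-04  7.e-04 -1.e+00]
held: slope [-0.43 -1.44] top-tcp 0.0097 xy range [ 0.5915 -0.3203] [ 0.6355 -0.2764] mid-tcp [0.0002 0.0005] 6214
```

View pics/w8.png

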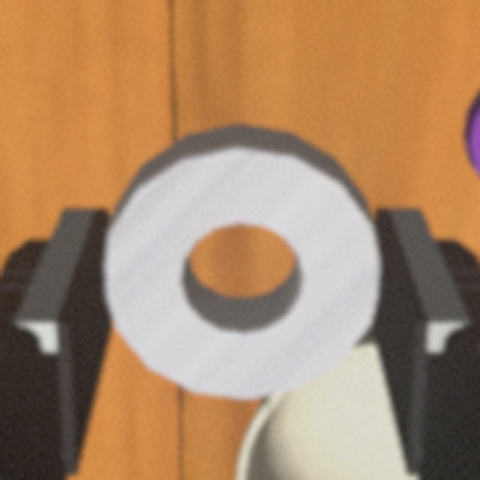

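The trim ring is held level, with its hole near zoomed (242,275), centred between the pads.

Request:
arm_command(turn=[[0,0,0],[0,0,0],[0,0,0],[0,0,0],[0,0,0],[0,0,0],[0,0,0],[0,0,0],[0,0,0],[0,0,0],[0,0,0],[0,0,0]], xyz=[[0.4,-0.22,0],[0.7,-0.38,0],[0.7,-0.39,0],[0.7,-0.39,0],[0.7,-0.39,0],[0.7,-0.39,0],[0.7,-0.39,0],[0.4,-0.22,0.2],[0.19,-0.09,0.2],[0,0,0.2],[0,0,0],[0,0,0]], claw=[36,36,36,36,36,36,36,36,36,36,36,36])

```text
time_s: 16.6
position: [0.4711, -0.0401, 0.1199]
tool_rot: [[0.002, 1.0, -0.001], [1.0, -0.002, 0.0], [0.0, -0.001, -1.0]]
ft_force: [-0.5, 0.2, -1.1]
grip_width: 0.0418
gripper_force: 30.7
```

```bash
python3 - <<'E'
from h import *
s,c,im,d=look("w9"); print(s["tool_rot"].round(4)[:,2]); held(c,d,s["position"],.002,.02,.024)
P=cloud(c,d); q=P[(abs(P[...,2]-.1)<.004)&(np.hypot(P[...,0]-.47,P[...,1]+.04)<.012)]; print(len(q),q.mean(0) if len(q) else "")
E
```

```text
tcp [ 0.4711 -0.0401  0.1199] 16.6
[-9.e-04  2.e-04 -1.e+00]
held: slope [-0.35 -1.45] top-tcp 0.0098 xy range [ 0.4493 -0.0614] [ 0.4935 -0.0177] mid-tcp [0.0003 0.0006] 6211
26 [ 0.47130365 -0.04584031  0.099505  ]
```

Request:
arm_command(turn=[[0,0,0],[0,0,0],[0,0,0],[0,0,0],[0,0,0],[0,0,0],[0,0,0],[0,0,0]], xyz=[[0.01,-0.015,0.08],[0,0,0.1],[0,0,0.08],[0,0,0.06],[0,0,0.06],[0,0,0.06],[0,0,0.06],[0,0,0]], claw=[36,36,36,36,36,36,36,36])

```text
time_s: 17.45
position: [0.4699, -0.0389, 0.095]
tool_rot: [[0.001, 1.0, -0.001], [1.0, -0.001, 0.0], [0.0, -0.001, -1.0]]
ft_force: [-0.3, -0.0, -0.6]
grip_width: 0.0419
gripper_force: 30.7
```

Request:
arm_command(turn=[[0,0,0],[0,0,0],[0,0,0],[0,0,0],[0,0,0],[0,0,0],[0,0,0]], xyz=[[0,0,0.13],[0,0,0.14],[0,0,0.14],[0,0,0.08],[0,0,0.05],[0,0,0.02],[0,0,0]], claw=[36,36,36,36,36,36,36])

```text
time_s: 18.15
position: [0.4701, -0.039, 0.0674]
tool_rot: [[0.001, 1.0, 0.0], [1.0, -0.001, -0.0], [-0.0, 0.0, -1.0]]
ft_force: [0.4, -0.4, 0.2]
grip_width: 0.0418
gripper_force: 30.7
```

Request:
arm_command(turn=[[0,0,0],[0,0,0],[0,0,0],[0,0,0],[0,0,0],[0,0,0],[0,0,0],[0,0,0],[0,0,0],[0,0,0]], xyz=[[0,0,0],[0,0,0],[0,0,0],[0,0,0],[0,0,-0.4],[0,0,-0.9],[0,0,-0.8],[0,0,0],[0,0,0],[0,0,0]], claw=[46,54,62,66,70,80,85,85,85,85])

```text
time_s: 19.15
position: [0.4695, -0.0388, 0.1713]
tool_rot: [[0.001, 1.0, -0.002], [1.0, -0.001, 0.001], [0.001, -0.002, -1.0]]
ft_force: [0.2, -0.9, 0.2]
grip_width: 0.0851
gripper_force: 0.0
```

```bash
python3 - <<'E'
from h import *
s,c,im,d=look("w10",(230,150,340,260),4); print(s["tool_rot"].round(4)[:,2]); P=cloud(c,d); z=P[...,2]; r=np.hypot(P[...,0]-.4705,P[...,1]+.0395)
for a,lo,hi in(("trim",.072,.081),("collar",.060,.068)):
    q=P[(z>lo)&(z<hi)&(r<.032)]; print(a,len(q),np.median(q[:,2]),q[:,:2].min(0),q[:,:2].max(0))
u,v=proj(c,[.4705,-.0395,.1]).astype(int); print(u,v)
import tip
for t in(.0025,.0035): print(tip.tip("w10",(u-25,v-25,u+25,v+25),tol=t))
E
```

```text
tcp [ 0.4695 -0.0388  0.1713] 19.15
[-2.1e-03  7.0e-04 -1.0e+00]
trim 1890 0.07621707190587008 [ 0.44980204 -0.05985529] [ 0.492707   -0.01695088]
collar 1145 0.06412373206341582 [ 0.44302241 -0.06845672] [ 0.49780409 -0.01283091]
280 217
(array([ 0.4706939 , -0.03966724]), np.float64(179.78722316546984), np.float64(0.00021846353072369526), 52)
(array([ 0.47074431, -0.03938601]), np.float64(179.79077424157546), np.float64(0.0002727739230256198), 51)
```

View pics/w10.png

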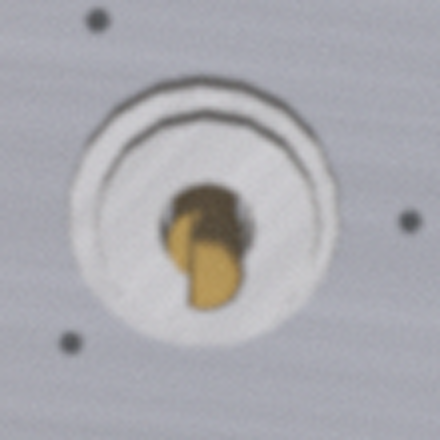

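Both rings are home: the tops read 0.0642 and 0.0762, and in the picture they sit concentric around the spindle at (205,230). The D-tip's flat faces left (world -x, yaw 180°). Next is the knob.

Request:
arm_command(turn=[[0,0,0],[0,0,0],[0,0,0],[0,0,0],[0,0,0],[0,0,0],[0,0,0],[0,0,0],[0,0,0],[0,0,0]], xyz=[[0.5,-0.06,0],[0.9,-0.1,0],[0.9,-0.1,0],[0.9,-0.1,0],[0.9,-0.1,0],[0.9,-0.1,0],[0.9,-0.04,0],[0.9,0,0],[0,0,0],[0,0,0]], claw=[85,85,85,85,85,85,85,85,85,85])

```text
time_s: 20.2
position: [0.4397, 0.3015, 0.171]
tool_rot: [[-0.001, 1.0, -0.002], [1.0, 0.001, -0.001], [-0.001, -0.002, -1.0]]
ft_force: [-0.7, 0.0, 0.4]
grip_width: 0.085
gripper_force: 0.0
```

```bash
python3 - <<'E'
from h import *
s,c,im,d=look("w11"); print(s["q"].round(1)); P=cloud(c,d); z=P[...,2]; r=np.hypot(P[...,0]-.44,P[...,1]-.305)
q=P[(z>.039)&(z<.05)&(r<.05)]; print("bar top",len(q),q.mean(0)); (x,y),wh,a=cv2.minAreaRect(q[:,:2].astype(np.float32)); print((x,y),wh,a)
w,v=np.linalg.eigh(np.cov(q[:,:2].T)); print("bar dir",np.degrees(np.arctan2(v[1,1],v[0,1]))%180)
q2=P[(z>.013)&(z<.022)&(r<.05)]; print("skirt",len(q2),np.median(q2[:,2]),q2.min(0),q2.max(0))
u,vv=proj(c,q.mean(0)).astype(int); print(u,vv); cv2.imwrite("pics/w11c.png",cv2.resize(im[vv-50:vv+50,u-50:u+50],None,fx=5,fy=5,interpolation=2))
E
```

```text
tcp [0.4397 0.3015 0.171 ] 20.2
[21.7 23.2 82.7 -0.  74.2 21.7]
bar top 848 [0.44042562 0.306535   0.04403625]
(0.4404293894767761, 0.30577391386032104) (0.016243869438767433, 0.039898455142974854) 73.66118621826172
bar dir 163.95644489034137
skirt 880 0.018719333687612028 [0.41273508 0.28319022 0.01308025] [0.46283701 0.32831912 0.02193113]
280 190
```

View pics/w11c.png

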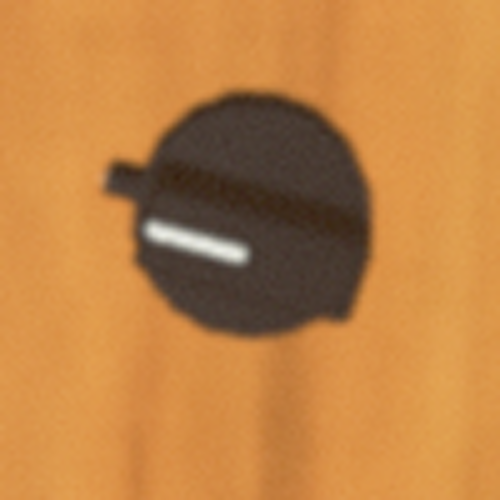

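The white line and pointer nose point left and slightly up, with the line running from (245,255) to (150,230). That puts the knob's +x at yaw of about 164°. I need to grasp it there and then turn +16° to 180°.

Request:
arm_command(turn=[[0,0,-1],[0,0,-1],[0,0,-1],[0,0,-1],[0,0,-1],[0,0,-1],[0,0,-1],[0,0,-1],[0,0,-1],[0,0,-1],[0,0,-1],[0,0,-1]], xyz=[[0.086,0.01,0],[0,0,0],[0,0,0],[0,0,0],[0,0,0.2],[0,0,0.2],[0,0,0.2],[0,0,0.2],[0,0,0.2],[0,0,0.2],[0,0,0.2],[0,0,0.2]], claw=[85,85,85,85,85,85,85,85,85,85,85,85])

```text
time_s: 21.45
position: [0.4411, 0.3038, 0.0917]
tool_rot: [[-0.866, 0.5, -0.001], [0.5, 0.866, -0.001], [0.0, -0.001, -1.0]]
ft_force: [0.5, -1.3, 0.9]
grip_width: 0.0852
gripper_force: 0.0
```

Request:
arm_command(turn=[[0,0,-1],[0,0,-1],[0,0,-0.75],[0,0,0],[0,0,0]], xyz=[[0,0,0],[0,0,0],[0,0,0],[0,0,0],[0,0,0]], claw=[80,70,65,60,60])

```text
time_s: 21.95
position: [0.4411, 0.3044, 0.0923]
tool_rot: [[-0.959, 0.284, -0.0], [0.284, 0.959, -0.0], [0.0, -0.0, -1.0]]
ft_force: [0.2, 0.4, -0.7]
grip_width: 0.0599
gripper_force: 0.0
```

```bash
python3 - <<'E'
from h import *
s,c,im,d=look("w12"); R=s["tool_rot"]; print("yaw",np.degrees(np.arctan2(R[1,0],R[0,0])),R[:,2].round(4)); P=cloud(c,d); z=P[...,2]; r=np.hypot(P[...,0]-.44,P[...,1]-.305)
q=P[(z>.039)&(z<.05)&(r<.03)]; (x,y),wh,a=cv2.minAreaRect(q[:,:2].astype(np.float32)); print(len(q),(x,y),wh,a, "tool-frame offset",R.T@(np.array([x,y,.044])-s["position"]))
w,v=np.linalg.eigh(np.cov(q[:,:2].T)); print("bar dir",np.degrees(np.arctan2(v[1,1],v[0,1]))%180)
E
```

```text
tcp [0.4411 0.3044 0.0923] 21.95
yaw 163.51056922306958 [-5.e-04 -3.e-04 -1.e+00]
1512 (0.43975722789764404, 0.30610939860343933) (0.01571301557123661, 0.03966869041323662) 74.2678451538086 tool-frame offset [0.00172412 0.0012793  0.04826435]
bar dir 164.148070201117
```

Request:
arm_command(turn=[[0,0,-0.1],[0,0,0],[0,0,0],[0,0,0],[0,0,0],[0,0,0],[0,0,0],[0,0,0],[0,0,0],[0,0,0],[0,0,0],[0,0,0]], xyz=[[0.034,0.026,0.3],[0,0,0.5],[0,0,0.4],[0,0,0.18],[0,0,0],[0,0,0],[0,0,0],[0,0,0],[0,0,0],[0,0,0],[0,0,0],[0,0,0]], claw=[60,60,60,55,48,40,32,26,20,14,10,10], squeeze=40)

```text
time_s: 23.2
position: [0.4399, 0.3072, 0.0239]
tool_rot: [[-0.962, 0.272, 0.001], [0.272, 0.962, 0.0], [-0.001, 0.001, -1.0]]
ft_force: [-1.0, -0.8, 6.2]
grip_width: 0.0154
gripper_force: 39.9
```

Request:
arm_command(turn=[[0,0,0],[0,0,0],[0,0,0],[0,0,0],[0,0,0],[0,0,0],[0,0,0],[0,0,0]], xyz=[[0,0,0],[0,0,0],[0,0,-0.3],[0,0,-0.9],[0,0,-1],[0,0,-0.5],[0,0,0],[0,0,0]], claw=[10,10,10,10,10,10,10,10])

```text
time_s: 24.0
position: [0.4393, 0.307, 0.1579]
tool_rot: [[-0.962, 0.272, -0.001], [0.272, 0.962, -0.0], [0.0, -0.0, -1.0]]
ft_force: [-0.2, -0.4, -1.8]
grip_width: 0.0149
gripper_force: 39.2
```

```bash
cat > knob.py <<'E'
from h import *
def knob(name):
    s,c,im,d=look(name); R=s["tool_rot"]; p=s["position"]; print("yaw",np.degrees(np.arctan2(R[1,0],R[0,0])),R[:,2].round(4),s["grip_width"],s["gripper_force"])
    P=cloud(c,d); L=(P-p)@R
    hs=cv2.cvtColor(im,cv2.COLOR_BGR2HSV); w=(hs[...,1]<70)&(hs[...,2]>150)&(abs(L[...,0])<.03)&(abs(L[...,1])<.009)&(L[...,2]<-.008)&(L[...,2]>-.035)
    q=L[w]; print("line",len(q),q.min(0).round(4),q.max(0).round(4)) if len(q) else print("no line")
    e,v=np.linalg.eigh(np.cov(q[:,:2].T)); print("line dir in tool",np.degrees(np.arctan2(v[1,1],v[0,1])))
    t=L[(abs(L[...,0])<.03)&(abs(L[...,1])<.0075)&(L[...,2]<-.01)&(L[...,2]>-.035)&(d>0)]; z=np.median(t[:,2]); t=t[abs(t[:,2]-z)<.004]
    A=np.c_[t[:,:2],np.ones(len(t))]; co=np.linalg.lstsq(A,t[:,2],rcond=None)[0]; print("bar top z(tool)",z.round(4),"x range",np.percentile(t[:,0],[.5,99.5]).round(4),"slope deg",np.degrees(co[:2]).round(2),len(t))
    return s,c,im,d,L
if __name__=="__main__": knob("w13")
E
python3 knob.py
```

```text
tcp [0.4393 0.307  0.1579] 24.0
yaw 164.19681138016514 [-5.e-04 -2.e-04 -1.e+00] 0.014886974964116447 39.16988968849182
line 222 [ 0.0004 -0.0012 -0.0222] [ 0.0184  0.001  -0.0185]
line dir in tool 179.86739570240297
bar top z(tool) -0.0203 x range [-0.0198  0.0196] slope deg [0.78 0.11] 2957
```

Request:
arm_command(turn=[[0,0,-0.8],[0,0,-0.8],[0,0,-0.8],[0,0,-0.76],[0,0,0],[0,0,0],[0,0,0],[0,0,0],[0,0,0],[0,0,0],[0,0,0],[0,0,0]], xyz=[[0,0,0],[0,0,0],[0,0,0],[0,0,0],[-0.1,-0.7,0],[-0.1,-0.9,0],[-0.1,-0.9,0],[-0.1,-0.9,0],[-0.1,-0.9,0],[-0.1,-0.9,0],[-0.03,-0.9,0],[0,-0.5,0]], claw=[10,10,10,10,10,10,10,10,10,10,10,10])

```text
time_s: 25.25
position: [0.4705, -0.0256, 0.1567]
tool_rot: [[-1.0, 0.002, -0.003], [0.002, 1.0, 0.001], [0.003, 0.001, -1.0]]
ft_force: [0.2, 0.7, -1.0]
grip_width: 0.0152
gripper_force: 39.3
```

Request:
arm_command(turn=[[0,0,0],[0,0,0],[0,0,0],[0,0,0]], xyz=[[0,-0.33,0.1],[0,0,0.2],[0,0,0],[0,0,0]], claw=[10,10,10,10])

```text
time_s: 25.65
position: [0.4707, -0.0385, 0.1426]
tool_rot: [[-1.0, -0.001, -0.002], [-0.001, 1.0, 0.001], [0.002, 0.001, -1.0]]
ft_force: [1.2, 1.0, -0.3]
grip_width: 0.015
gripper_force: 39.3
```

```bash
python3 - <<'E'
from knob import *
knob("w14")
E
```

```text
tcp [ 0.4707 -0.0385  0.1426] 25.65
yaw -179.95085343164422 [-2.1e-03  9.0e-04 -1.0e+00] 0.01503806483771364 39.29170489311218
line 187 [ 0.0006 -0.0014 -0.0223] [ 0.0181  0.0003 -0.0192]
line dir in tool -179.79298774888105
bar top z(tool) -0.0202 x range [-0.0199  0.0197] slope deg [0.76 0.58] 2928
```

Request:
arm_command(turn=[[0,0,0],[0,0,0],[0,0,0],[0,0,0],[0,0,0],[0,0,0],[0,0,0],[0,0,0],[0,0,0]], xyz=[[0,0,0.1],[0,0,0.1],[0,0,0.08],[0,0,0.06],[0,0,0.04],[0,0,0.04],[0,0,0.04],[0,0,0],[0,0,0]], claw=[10,10,10,10,10,10,10,10,10])

```text
time_s: 26.6
position: [0.4709, -0.0394, 0.1203]
tool_rot: [[-1.0, 0.0, -0.001], [0.0, 1.0, 0.0], [0.001, 0.0, -1.0]]
ft_force: [-1.3, -0.8, -1.6]
grip_width: 0.0147
gripper_force: 39.3
```

Request:
arm_command(turn=[[0,0,0],[0,0,0],[0,0,0],[0,0,0],[0,0,0],[0,0,0],[0,0,0]], xyz=[[0,0,0.04],[0,0,0.04],[0,0,0.04],[0,0,0.04],[0,0,0.04],[0,0,0],[0,0,0]], claw=[10,10,10,10,10,10,10])

```text
time_s: 27.3
position: [0.471, -0.0394, 0.1101]
tool_rot: [[-1.0, 0.0, -0.001], [0.0, 1.0, 0.0], [0.001, 0.0, -1.0]]
ft_force: [-2.0, -0.2, -1.9]
grip_width: 0.0153
gripper_force: 39.2
```

Request:
arm_command(turn=[[0,0,0],[0,0,0],[0,0,0],[0,0,0],[0,0,0],[0,0,0],[0,0,0]], xyz=[[0,0,0.04],[0,0,0.04],[0,0,0.04],[0,0,0.03],[0,0,0.02],[0,0,0],[0,0,0]], claw=[10,10,10,10,10,10,10], squeeze=70)

```text
time_s: 28.0
position: [0.4712, -0.0394, 0.1023]
tool_rot: [[-1.0, -0.0, 0.001], [-0.0, 1.0, -0.0], [-0.001, -0.0, -1.0]]
ft_force: [-5.2, 0.1, 8.1]
grip_width: 0.0145
gripper_force: 73.3
```

Request:
arm_command(turn=[[0,0,0],[0,0,0],[0,0,0],[0,0,0],[0,0,0]], xyz=[[0.01,0,0.02],[0,0,0.02],[0,0,0],[0,0,0],[0,0,0]], claw=[10,10,10,10,10])

```text
time_s: 28.5
position: [0.4714, -0.0396, 0.1019]
tool_rot: [[-1.0, -0.0, 0.003], [-0.0, 1.0, -0.001], [-0.003, -0.001, -1.0]]
ft_force: [-8.3, 1.8, 24.9]
grip_width: 0.0143
gripper_force: 75.7
```

```bash
python3 - <<'E'
from knob import *
s,c,im,d,L=knob("w15"); print(s["ft_force"],s["wrist_torque"]); P=cloud(c,d); z=P[...,2]; r=np.hypot(P[...,0]-.4705,P[...,1]+.0395)
for a,lo,hi in(("skirt top",.088,.105),("trim",.070,.081),("collar",.058,.068)):
    q=P[(z>lo)&(z<hi)&(r<.034)]; print(a,len(q),np.median(q[:,2]) if len(q) else "")
E
```

```text
tcp [ 0.4714 -0.0396  0.1019] 28.5
yaw -179.9923673006617 [ 0.0034 -0.0012 -1.    ] 0.014333467617067705 75.65767049789429
line 194 [ 0.0007 -0.0014 -0.0223] [ 0.0182  0.0007 -0.0191]
line dir in tool -179.2358549179459
bar top z(tool) -0.0202 x range [-0.0199  0.0198] slope deg [ 0.52 -0.01] 2896
[-8.28258798  1.79432413 24.87350968] [ 0.30300737  1.52600051 -0.04013947]
skirt top 2126 0.09658460554077455
trim 268 0.07470646869739292
collar 1682 0.0640918317025241
```

```bash
python3 -c "
from rig import env
print(env.close_job())"
```

```text
the job is handed in; nothing more can be done
None
```

I threaded the collar and then the trim ring fully home, fitted the knob with its flat matched to the spindle's, and handed the job in at 28.5 s with the knob still held pressed against its stop at about 25 N; the garlic, timer and bowl were not touched.

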